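# Turn the cloud cut-out over against the spraying rack

## Task

The painted face of the cloud cut-out is dry and its back is next to be sprayed. Slide the cloud up against the front board of the low slatted rack, tip it up on its straight edge against that board and over, so that it lies flat on the slats with its back upward, then slide it on until nothing hangs over the front of the rack. It is foam board and its edges dent, so push it gently all the way, and leave the other things where they are.

Things in the scene. Friction and masses are not known exactly. Their poses are not given: they have to be found in the camera images.
- cloud: loose foam-board cloud, 125 x 160 mm, 15 mm thick, 0.13-0.25 kg, flat on the bench by the rack, too wide to grip, no gap under it. Origin at its middle (half-way through). +z: out of the painted face, first up. +x: to the straight edge, 160 mm long, 60 mm from it, facing the rack to 12 degrees. At -x 3 round bumps, the middle one (radius 40 mm) reaching 65 mm, those 50 mm either side 55 mm
- cloud_corner_left (a point): corner of the cloud's straight edge, 60 mm in +x and 80 mm in +y of the cloud's origin, half-way through the thickness
- cloud_corner_right (a point): the other corner of the straight edge, 60 mm in +x and 80 mm in -y of the cloud's origin
- cloud_bump (a point): outermost point of the cloud's middle bump, 65 mm in -x of its origin, half-way through the thickness, 125 mm from the straight edge: the place to push. Finger pads hold well on this edge under a steady push; the cloud slides easily on the rack's smooth wood (friction about 0.3) and less so on the bench (about 0.6). A push over 25 N dents it. Its pose is not read while fingers press it
- rack: low wooden rack, fixed, 220 mm deep (x), 400 mm wide (y), slats running front to rear, their tops 20 mm up. Origin: centre of its footprint on the bench; +x from front to rear, away from the robot. Front board: upright face at x = -110 mm, from the bench to the slats' tops. Rear lip: face at x = +90 mm, 10 mm above the slats. Right half (y -200 to 0 mm) free; the flower lies on the left half
- flower: bystander: loose flower-shaped cut-out, 124 mm across, 12 mm thick, lying on the left half of the rack; origin at the centre of its underside
- can_a: bystander: spray can, 65 mm diameter, 188 mm tall, origin at the centre of its base
- can_b: bystander: spray can like can_a, with another label
- tape: bystander: roll of masking tape lying flat, 100 mm diameter, 24 mm high, origin at the centre of its underside
- sanding_block: bystander: cork sanding block 70 x 100 x 22 mm, origin at the centre of its underside
- scraper: bystander: flat scraper lying on the bench, 190 mm long, 60 mm wide, 14 mm high, origin under its middle
- jar: bystander: lidded paint jar, 66 mm diameter, 75 mm tall, origin at the centre of its base
Not all that is in view belongs to the job. There is more than one size of the cloud; the job needs the larger.

How it is judged:
On the way:
1. the cloud stands up on its straight edge against the rack's front board (angle between cloud's own z axis and vertical between 1.2 and 2.2 rad and height (world z) of each of cloud_corner_left, cloud_corner_right below 0.03 m and x of each of cloud_corner_left, cloud_corner_right in the frame of rack above -0.145 m), for 0.05 s.
At the end, for the whole second after the job is handed in: the cloud lies flat on the slats (within 5 degrees), painted face down, at rest and let go, with both corners of its straight edge no more than 2 mm in front of the rack's front board and no part beyond the rack's right end by more than 5 mm (angle between cloud's own z axis and vertical above 3.05 rad and height (world z) of cloud between 0.022 and 0.033 m and x of each of cloud_corner_left, cloud_corner_right in the frame of rack above -0.112 m and y of each of cloud_corner_left, cloud_corner_right in the frame of rack above -0.205 m and linear speed of cloud below 0.01 m/s); the robot touches nothing.
It fails at once if the cloud was pushed with more than 25 N, which dents it (contact force between the fingers and cloud above 25 N).
It fails at once if another thing was shifted by more than 20 mm (distance of any of flower, can_a, can_b, tape, sanding_block, scraper, jar from where it was at the start of the episode above 0.02 m).
It also fails if it takes over 67 s, if anything falls off the work surface, if the arm or the gripper's body presses on something with over 40 N, if the wrist force passes 120 N, or if a joint passes its speed limit or range.

## Robot

A 7-joint arm with a two-finger parallel gripper is mounted at the origin on the work surface. World frame = base frame: x ahead of the robot, y to its left, z up, the work surface at z = 0. Lengths are in m, angles in rad, forces in N, time in s.
With the tool pointing down it reaches from about 0.35 to 0.9 m from the base axis. Payload 8.1 kg.
Tool frame: the origin (TCP) lies at the very end of the fingers, on their centre line; the grasp point (between the pads) lies 19 mm behind it (arm.tcp_to_grasp is the z of the grasp point in the tool frame, in m); z points along the fingers, y is the line along which they close (so a half turn about z gives the same grasp; the last joint's range is limited). The gripper opens to 92 mm and grips with 3 to 60 N. Pads are 19 mm wide; open, the fingers measure 130 mm over their backs; the gripper's body (75 mm by 190 mm) begins 47 mm behind the grasp point.
Start: joints at [-1.381, 0.434, 0.025, 1.573, -0.012, 1.134, -0.075], TCP at [0.18, 0.598, 0.227] pointing down, gripper open.
Joint ranges: [-2.62, 2.62], [-0.44, 2.09], [-1.27, 1.32], [0.08, 2.57], [-1.32, 4.46], [0.12, 2], [-2.74, 2.74]. Speed limits (rad/s): [2.22, 2.22, 3.01, 3.01, 3.14, 3.14, 3.14].

## Interface

Orientations are given as a rotation vector (axis times angle).
In Python, from cell import readout, vision, sign_off, arm gives the robot as it stands. The module is installed in compiled form; this text tells all that it offers.
- The arm moves only by the shell command python3 -m creep 'ROWS' [FORCE]. ROWS is JSON, a list of rows, each a list of 5 numbers: the shift along the tool's x, y, z in units of 4 cm (1.0 is 4 cm), then the turn about the tool's z in units of 4 degrees (1.0 is 4 degrees), then the opening, from 0 (shut) to 1 (fully open). A call has 1 to 12 rows; each row shifts and turns the commanded pose from where the row before left it, along the tool's axes as they then stand; what a row does not reach is not made up. A row lasts 1/8 s, in which the tool goes at most 62.5 mm and 10.7 degrees, less where a joint would pass 70% of its speed; a pose out of reach is approached as far as the arm can. A call with a number of a shift or a turn outside -1 to 1 is refused whole. A call with a gripper value outside its range is refused whole. The fingers move at their own pace and stop on an object; FORCE is the grip in N (left out, the last holds). Time passes only in rows, so rows that do not move let the fingers close. It gives the time, the measured TCP pose, the force, the opening and the grip force at its end, in the units of the state.
- readout.observe(): the state, without advancing time (a new reading comes with each control period).
- vision.get_image(name): name is "scene" or "top"; returns a dict with "pixels" (480x640x3 uint8, blue, green, red), "z_map" (480x640 float32, m along the optical axis (not along the pixel's ray), 0 where there is no reading), "camera_matrix" (3x3 intrinsics, pixels), "position" and "rotation" of the camera in the world. Camera axes: x right, y up, looking along -z (the intrinsics and any distortion apply to the point x, -y, -z); pixel columns grow to the right and rows downward; lengths in m; the calibration is good to about 2 mm. A picture is of the moment at which its call begins.
- sign_off(): hands the job in; it is judged then, once.
The state is a dict: "clock": time; "joints": joint angles; "dq": joint speeds; "joint_efforts": joint torques, N m; "position": TCP position; "ee_rot": TCP orientation; "force": force on the tool from outside, world axes, zero at the start; "ft_torque": the same for the moment, N m; "width": opening from 0.0 (shut) to 1.0 (fully open); "gripper_force": force on a finger pad.
Only numpy, scipy, OpenCV 4.12 (cv2) and the standard library are available. Lean on these libraries where they do the work, as an engineer would, in place of code of your own. Each camera call takes 0.05 s, during which the arm holds its last target. There are 200 camera calls.

## Working session

There is one attempt and no reset: what is moved stays moved. The work goes in short steps, Python scripts to look and compute and a shell command to move; the robot and the scene stay as the last step left them, time stands still between calls to the robot, and variables do not carry over. Pictures are saved under pics/ and viewed, at most 10 in all, crops included, and the job is handed in when it is done.

```bash
mkdir -p pics; ls
python3 - <<'E'
from cell import readout, vision
import cv2,numpy as np
for n in("scene","top"):
    d=vision.get_image(n); cv2.imwrite(f"pics/{n}0.png",d["pixels"]); np.savez(f"{n}0.npz",**d)
    print(n,d["camera_matrix"].tolist(),d["position"],np.round(d["rotation"],4).tolist(),d["z_map"].shape,(d["z_map"]>0).mean())
s=readout.observe();print(s)
E
```

```text
pics
scene [[463.53051693450504, 0.0, 324.8656075287798], [0.0, 463.53051693450504, 240.70112329646759], [0.0, 0.0, 1.0]] [1.05899212 0.29381345 0.94531133] [0.3428, 0.5879, 1.9646] (480, 640) 0.9959342447916667
top [[527.4836924497124, 0.0, 317.3661080830152], [0.0, 527.4836924497124, 243.02780724244855], [0.0, 0.0, 1.0]] [0.3466813  0.01583166 1.3601958 ] [0.1245, -0.1131, -1.556] (480, 640) 0.996005859375
{'clock': 0.1, 'joints': array([-1.38062865,  0.43514673,  0.02495722,  1.57398394, -0.01159113,
        1.13399008, -0.07510953]), 'dq': array([ 7.39557391e-04, -2.69970606e-03,  2.52952783e-04, -2.44810415e-03,
        1.40653640e-03,  6.11554958e-05,  4.07306576e-04]), 'joint_efforts': array([ 2.50794947e-03, -6.69123316e+01,  9.87468101e-01, -3.15141642e+01,
       -6.06146897e-02,  3.73789645e-02,  5.46732485e-05]), 'position': array([0.18029209, 0.5979668 , 0.22603592]), 'ee_rot': array([-4.58320112e-01, -3.10790471e+00,  2.16967665e-03]), 'force': array([-0.06701151,  0.38926335,  0.5532781 ]), 'ft_torque': array([ 0.01533356, -0.00265244,  0.00366363]), 'gripper_force': 0.0, 'width': 0.9996956945614002}
```

View pics/top0.png

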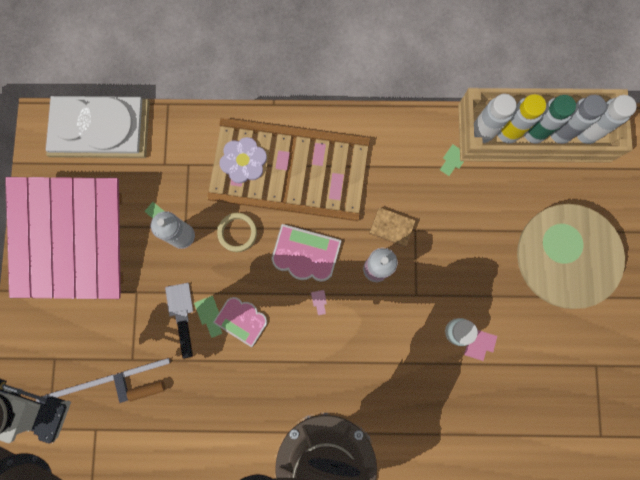

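View pics/scene0.png

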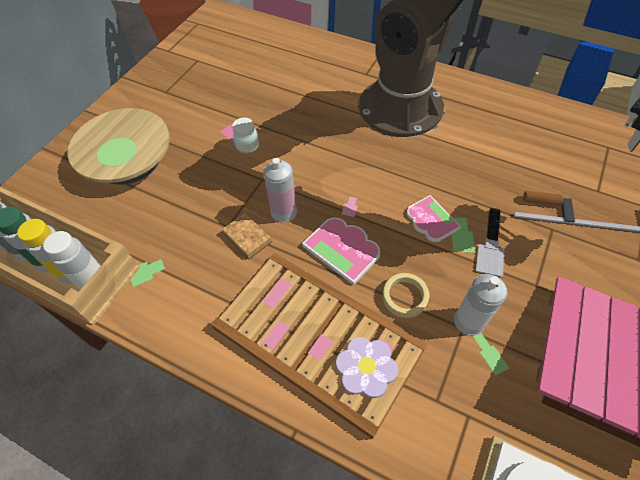

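The top view shows the large cloud at about (307,252) with its straight edge towards the rack, whose centre is about (290,168). The flower is at (243,160), a can at (380,263), the sanding block at (393,225) and the tape at (237,232). The small cloud at (241,321) is a decoy.

```bash
cat > h.py <<'E'
import cv2,numpy as np
from scipy.spatial.transform import Rotation as R
def rot(d):
    r=np.array(d["rotation"]); return R.from_rotvec(r).as_matrix() if r.ndim==1 else r
def ray(d,uv,z):
    K=d["camera_matrix"]; uv=np.atleast_2d(uv).astype(float)
    c=np.c_[(uv[:,0]-K[0,2])/K[0,0],-(uv[:,1]-K[1,2])/K[1,1],-np.ones(len(uv))]
    w=c@rot(d).T; p=np.array(d["position"]); return p+w*((z-p[2])/w[:,2])[:,None]
def cloudmap(d):
    h,w=d["z_map"].shape; K=d["camera_matrix"]; v,u=np.mgrid[:h,:w]; Z=d["z_map"]
    c=np.stack([(u-K[0,2])/K[0,0]*Z,-(v-K[1,2])/K[1,1]*Z,-Z],-1)
    return c@rot(d).T+np.array(d["position"])
E
python3 - <<'E'
import numpy as np,cv2
from h import *
d=dict(np.load("top0.npz")); P=cloudmap(d)
np.set_printoptions(precision=4,suppress=True)
for n,(u,v) in dict(bench=(420,300),cloud=(307,255),rackslat=(300,170),flower=(243,160),block=(393,225),canb=(380,263)).items(): print(n,P[v,u])
# cloud: height band, rectangle by straight edge fit
def blob(box,lo,hi):
    m=np.zeros(P.shape[:2],np.uint8); u0,v0,u1,v1=box
    m[v0:v1,u0:u1]=((P[v0:v1,u0:u1,2]>lo)&(P[v0:v1,u0:u1,2]<hi)).astype(np.uint8)*255
    cs,_=cv2.findContours(m,cv2.RETR_EXTERNAL,cv2.CHAIN_APPROX_NONE); c=max(cs,key=cv2.contourArea)
    return c[:,0,:]
for n,box,lo,hi,z in [("cloud",(262,218,352,290),.009,.02,.015),("rack",(200,112,380,225),.013,.06,.02),("block",(365,200,420,250),.012,.04,.022),("tape",(210,205,262,258),.012,.04,.024),("canright",(355,235,405,290),.03,.3,.18),("canleft",(145,205,200,255),.03,.3,.18)]:
    c=blob(box,lo,hi); w=ray(d,c,z)[:,:2].astype(np.float32); r=cv2.minAreaRect(w)
    print(n,np.array(r[0]),np.array(r[1]),r[2]); print(cv2.boxPoints(r).round(3).tolist())
for n,box in (("R",(355,235,405,290)),("L",(145,205,200,255)),("fl",(215,130,272,190))):
    q=P[box[1]:box[3],box[0]:box[2]].reshape(-1,3); t=q[q[:,2]>(.06 if n!="fl" else .027)]; print(n,t.mean(0),t.min(0),t.max(0))
E
```

```text
bench [ 0.4096 -0.2381 -0.0016]
cloud [0.5205 0.0531 0.0155]
rackslat [0.7444 0.0747 0.0211]
flower [0.7654 0.223  0.0361]
block [ 0.6008 -0.1681  0.0182]
canb [ 0.4843 -0.1172  0.1684]
cloud [0.5195 0.0594] [0.1598 0.1246] 75.17078399658203
[[0.4390000104904175, -0.0020000000949949026], [0.5590000152587891, -0.03400000184774399], [0.6000000238418579, 0.12099999934434891], [0.47999998927116394, 0.15299999713897705]]
rack [0.7483 0.106 ] [0.402  0.2258] 82.51350402832031
[[0.6100000143051147, -0.07900000363588333], [0.8339999914169312, -0.1080000028014183], [0.8859999775886536, 0.29100000858306885], [0.6629999876022339, 0.3199999928474426]]
block [ 0.5953 -0.1652] [0.1    0.0722] 69.84351348876953
[[0.5440000295639038, -0.20000000298023224], [0.6119999885559082, -0.22499999403953552], [0.6460000276565552, -0.13099999725818634], [0.5789999961853027, -0.10599999874830246]]
tape [0.576  0.2352] [0.0966 0.1005] 0.6135431528091431
[[0.5270000100135803, 0.2849999964237213], [0.527999997138977, 0.18400000035762787], [0.625, 0.1850000023841858], [0.6240000128746033, 0.28600001335144043]]
canright [ 0.4798 -0.117 ] [0.0632 0.0772] 45.179683685302734
[[0.4300000071525574, -0.1120000034570694], [0.48500001430511475, -0.16699999570846558], [0.5289999842643738, -0.12200000137090683], [0.4749999940395355, -0.06700000166893005]]
canleft [0.5539 0.3595] [0.0995 0.0636] 54.124122619628906
[[0.49900001287460327, 0.33799999952316284], [0.5509999990463257, 0.3009999990463257], [0.609000027179718, 0.38100001215934753], [0.5569999814033508, 0.4180000126361847]]
R [ 0.4815 -0.1188  0.1729] [ 0.3467 -0.1562  0.062 ] [0.5196 0.0158 1.3602]
L [0.5605 0.368  0.162 ] [0.3467 0.0158 0.0606] [0.6018 0.4161 1.3602]
fl [0.763  0.2214 0.0472] [0.3467 0.0158 0.027 ] [0.8508 0.2845 1.3602]
```

```bash
cat > go.py <<'E'
import sys,numpy as np
from h import R
from cell import readout
# state in rack frame: rack centre (.748,.106), yaw -7.4 deg
s=readout.observe(); c=np.array([.748,.106,0]); Rr=R.from_euler('z',-7.4,degrees=True).as_matrix()
T=R.from_rotvec(s["ee_rot"]).as_matrix(); p=s["position"]
print("t %.2f"%s["clock"],"world",p.round(4),"rack",(Rr.T@(p-c)).round(4),"toolx yaw %.2f"%np.degrees(np.arctan2(T[1,0],T[0,0])),"tilt %.2f"%np.degrees(np.arccos(-T[2,2])),"F rack",(Rr.T@s["force"]).round(2),"w %.2f"%s["width"])
if len(sys.argv)>3:
    t=Rr@np.array(list(map(float,sys.argv[1:4])))+c; print("units to go",(T.T@(t-p)/.04).round(2))
E
python3 -m creep '[[0,0,0,-0.8,0.3],[0,0,0,-0.8,0.3],[0,0,0,-0.75,0.3],[0,0,0,0,0.3]]'; python3 go.py -.326 -.068 .12
```

```text
clock: 0.6
position: [0.1804, 0.5981, 0.2263]
ee_rot: [-0.203, -3.135, 0.001]
force: [0.7, -0.2, -0.4]
width: 0.617
gripper_force: 0.0
t 0.60 world [0.1804 0.5981 0.2263] rack [-0.6262  0.4149  0.2263] toolx yaw 172.60 tilt 0.05 F rack [ 0.76 -0.14 -0.43] w 0.62
units to go [ -7.51 -12.07   2.67]
```

```bash
python3 -m creep '[[-0.6,-1,0,0,0.3],[-0.6,-1,0,0,0.3],[-0.6,-1,0,0,0.3],[-0.6,-1,0,0,0.3],[-0.6,-1,0,0,0.3],[-0.6,-1,0,0,0.3],[-0.6,-1,0,0,0.3],[-0.65,-1,0,0,0.3],[-0.65,-1,0,0,0.3],[-0.65,-1,0,0,0.3],[-0.65,-1,0.5,0,0.3],[-0.7,-1,0.5,0,0.3]]'; python3 go.py -.328 -.067 .005
```

```text
clock: 2.1
position: [0.4169, 0.0826, 0.1866]
ee_rot: [0.204, 3.134, 0.001]
force: [1.2, 0.7, 0.3]
width: 0.3
gripper_force: 0.0
t 2.10 world [0.4169 0.0826 0.1866] rack [-0.3253 -0.0658  0.1866] toolx yaw 172.56 tilt 0.09 F rack [1.1  0.9  0.27] w 0.30
units to go [ 0.07 -0.03  4.54]
```

```bash
python3 -m creep '[[0,0,0.9,0,0.3],[0,0,0.9,0,0.3],[0,0,0.9,0,0.3],[0,0,0.9,0,0.3],[0,0,0.6,0,0.3],[0,0,0.25,0,0.3],[0,0,0,0,0.3]]'; python3 go.py -.240 -.067 .005
python3 - <<'E'
from cell import vision; import cv2
d=vision.get_image("scene"); cv2.imwrite("pics/s1.png",d["pixels"][150:400,180:460][:, :])
E
```

```text
clock: 2.98
position: [0.4162, 0.0837, 0.0086]
ee_rot: [-0.203, -3.134, 0.0]
force: [0.3, -0.1, 0.3]
width: 0.302
gripper_force: 0.0
t 2.98 world [0.4162 0.0837 0.0086] rack [-0.3262 -0.0648  0.0086] toolx yaw 172.58 tilt 0.04 F rack [ 0.3  -0.05  0.26] w 0.30
units to go [-2.16 -0.05  0.09]
```

View pics/s1.png

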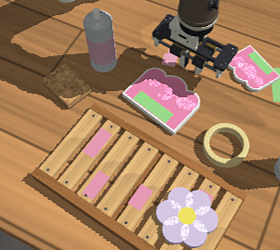

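The crop shows the fingers at about (195,50), behind the cloud's middle bump, with everything else clear. Now I'll push.

```bash
python3 -m creep '[[-0.2,0,0.08,0,0.3],[-0.2,0,0,0,0.3],[-0.2,0,0,0,0.3],[-0.15,0,0,0,0.3],[-0.15,0,0,0,0.3],[-0.15,0,0,0,0.3],[-0.15,0,0,0,0.3],[-0.15,0,0,0,0.3],[-0.15,0,0,0,0.3]]'; python3 go.py -.242 -.065 .005
```

```text
clock: 4.15
position: [0.4761, 0.0761, 0.0055]
ee_rot: [-0.202, -3.135, 0.0]
force: [-0.7, 0.1, -0.7]
width: 0.298
gripper_force: 0.3
t 4.15 world [0.4761 0.0761 0.0055] rack [-0.2658 -0.0647  0.0055] toolx yaw 172.62 tilt 0.01 F rack [-0.75  0.05 -0.68] w 0.30
units to go [-0.59 -0.01  0.01]
```

```bash
python3 -m creep '[[-0.12,0,0,0,0.3],[-0.12,0,0,0,0.3]]'; python3 go.py -.242 -.065 .005
```

```text
clock: 4.4
position: [0.4855, 0.0749, 0.0055]
ee_rot: [-0.202, -3.135, 0.0]
force: [-0.6, -0.4, 0.4]
width: 0.303
gripper_force: 0.3
t 4.40 world [0.4855 0.0749 0.0055] rack [-0.2563 -0.0647  0.0055] toolx yaw 172.62 tilt 0.01 F rack [-0.5  -0.49  0.39] w 0.30
units to go [-0.36 -0.01  0.01]
```

```bash
python3 -m creep '[[-0.08,0,0,0,0.3],[-0.08,0,0,0,0.3],[0,0,0,0,0.3]]'; python3 go.py -.242 -.065 .005; python3 -m creep '[[-0.08,0,0,0,0.3],[0,0,0,0,0.3]]'; python3 go.py -.242 -.065 .005
python3 - <<'E'
from cell import vision; import cv2
d=vision.get_image("scene"); cv2.imwrite("pics/s2.png",cv2.resize(d["pixels"][200:320,260:420],None,fx=4,fy=4))
E
```

```text
clock: 4.78
position: [0.4919, 0.074, 0.0055]
ee_rot: [0.202, 3.135, 0.0]
force: [-0.2, 0.8, -0.1]
width: 0.3
gripper_force: 0.0
t 4.78 world [0.4919 0.074  0.0055] rack [-0.2499 -0.0647  0.0055] toolx yaw 172.62 tilt 0.02 F rack [-0.28  0.78 -0.09] w 0.30
units to go [-0.2  -0.01  0.01]
clock: 5.03
position: [0.4951, 0.0736, 0.0055]
ee_rot: [0.202, 3.135, -0.0]
force: [-0.1, -0.3, -0.0]
width: 0.3
gripper_force: 0.1
t 5.03 world [0.4951 0.0736 0.0055] rack [-0.2467 -0.0647  0.0055] toolx yaw 172.61 tilt 0.01 F rack [-0.02 -0.31 -0.03] w 0.30
units to go [-0.12 -0.01  0.01]
```

View pics/s2.png

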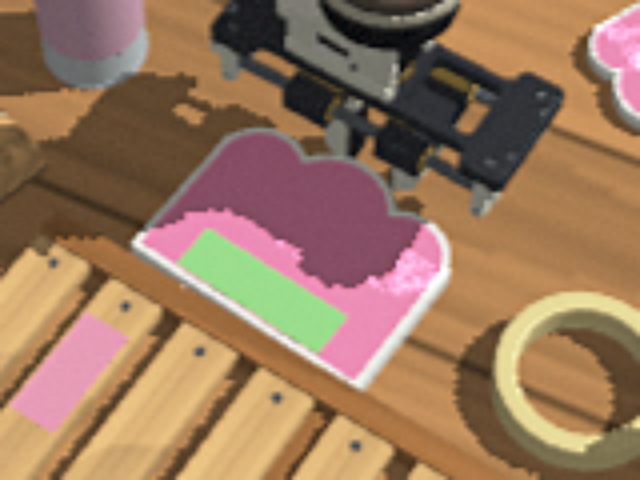

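The crop shows the cloud's straight edge parallel to the front board and almost touching it, with the fingers seated at the middle bump (about 370,165).

```bash
for i in 1; do python3 -m creep '[[-0.06,0,0,0,0.3],[0,0,0,0,0.3]]' >/dev/null; python3 go.py; python3 -m creep '[[-0.06,0,0,0,0.3],[0,0,0,0,0.3]]'>/dev/null; python3 go.py;python3 -m creep '[[-0.06,0,0,0,0.3],[0,0,0,0,0.3]]'>/dev/null; python3 go.py; done
```

```text
t 5.33 world [0.4974 0.0733 0.0055] rack [-0.2443 -0.0647  0.0055] toolx yaw 172.62 tilt 0.01 F rack [-0.36 -0.04 -0.65] w 0.30
t 5.58 world [0.4992 0.073  0.0054] rack [-0.2425 -0.0647  0.0054] toolx yaw 172.62 tilt 0.05 F rack [-2.9  -1.36  0.68] w 0.30
t 5.83 world [0.4996 0.0726 0.005 ] rack [-0.242  -0.0651  0.005 ] toolx yaw 172.62 tilt 0.25 F rack [-6.75 -0.7   3.62] w 0.30
```

```bash
python3 -m creep '[[-0.03,0,0.08,0,0.3],[0,0,0,0,0.3]]' >/dev/null; python3 go.py; python3 -m creep '[[0,0,-0.13,0,0.3],[0.01,0,-0.14,0,0.3],[0,0,0,0,0.3]]'>/dev/null; python3 go.py -.2424 -.065 .0237
```

```text
t 6.08 world [0.4998 0.0719 0.0014] rack [-0.2417 -0.0658  0.0014] toolx yaw 172.59 tilt 0.35 F rack [-8.7  -2.06  0.68] w 0.30
t 6.45 world [0.4996 0.0722 0.0125] rack [-0.2419 -0.0655  0.0125] toolx yaw 172.61 tilt 0.32 F rack [-7.83 -1.57 -0.86] w 0.30
units to go [ 0.01  0.01 -0.28]
```

```bash
python3 -m creep '[[0,0,-0.14,0,0.3],[0,0,-0.14,0,0.3],[0,0,0,0,0.3]]' >/dev/null; python3 go.py -.2424 -.065 .0237;  python3 - <<'E'
from cell import vision; import cv2
d=vision.get_image("scene"); cv2.imwrite("pics/s3.png",cv2.resize(d["pixels"][200:320,260:420],None,fx=4,fy=4))
E
```

```text
t 6.83 world [0.5002 0.0724 0.0239] rack [-0.2414 -0.0653  0.0239] toolx yaw 172.61 tilt 0.26 F rack [-6.83 -0.35  0.61] w 0.30
units to go [0.03 0.01 0.  ]
```

View pics/s3.png

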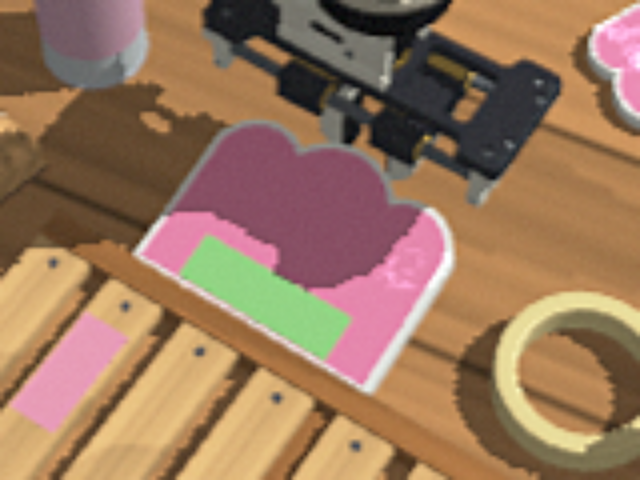

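The crop shows the bump raised (top at about (250,122), was 130) and the straight edge tucked down at the board, so the cloud is tilting. I'll continue along the arc.

```bash
python3 -m creep '[[-0.02,0,-0.17,0,0.3],[-0.03,0,-0.17,0,0.3],[-0.05,0,-0.18,0,0.3],[0,0,0,0,0.3]]' >/dev/null; python3 go.py -.2389 -.065 .0446; python3 -m creep '[[-0.06,0,-0.16,0,0.3],[-0.06,0,-0.16,0,0.3],[-0.07,0,-0.16,0,0.3],[0,0,0,0,0.3]]' >/dev/null; python3 go.py -.2318 -.065 .0642
```

```text
t 7.38 world [0.5043 0.0721 0.0448] rack [-0.2373 -0.0651  0.0448] toolx yaw 172.62 tilt 0.25 F rack [-7.09 -1.95  1.54] w 0.30
units to go [0.04 0.   0.01]
t 7.88 world [0.5122 0.0712 0.0642] rack [-0.2294 -0.0649  0.0642] toolx yaw 172.62 tilt 0.22 F rack [-7.57 -1.06  2.82] w 0.30
units to go [ 0.06 -0.   -0.  ]
```

```bash
python3 -m creep '[[-0.08,0,-0.15,0,0.3],[-0.09,0,-0.15,0,0.3],[-0.1,0,-0.14,0,0.3],[0,0,0,0,0.3]]' >/dev/null; python3 go.py -.2211 -.065 .0819; python3 -m creep '[[-0.11,0,-0.13,0,0.3],[-0.11,0,-0.13,0,0.3],[-0.12,0,-0.12,0,0.3],[0,0,0,0,0.3]]' >/dev/null; python3 go.py -.2073 -.065 .0971
python3 - <<'E'
from cell import vision; import cv2
d=vision.get_image("scene"); cv2.imwrite("pics/s4.png",cv2.resize(d["pixels"][180:320,260:420],None,fx=4,fy=4))
E
```

```text
t 8.38 world [0.5241 0.0698 0.0821] rack [-0.2174 -0.0647  0.0821] toolx yaw 172.62 tilt 0.10 F rack [-6.25 -0.47  4.37] w 0.30
units to go [ 0.09 -0.01  0.01]
t 8.88 world [0.5394 0.0679 0.0978] rack [-0.202  -0.0647  0.0978] toolx yaw 172.60 tilt 0.08 F rack [-4.49 -0.3   4.91] w 0.30
units to go [ 0.13 -0.01  0.02]
```

View pics/s4.png

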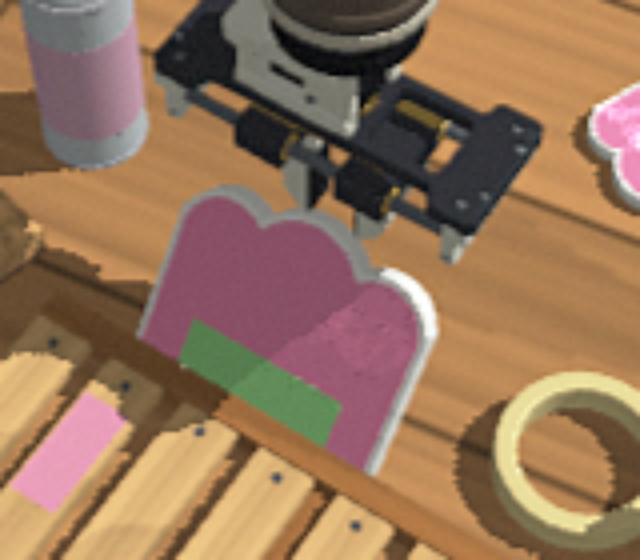

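The crop shows the cloud tilted by about 50°, square to the board, with the fingers on the bump's edge at about (340,215).

```bash
python3 -m creep '[[-0.13,0,-0.1,0,0.3],[-0.14,0,-0.1,0,0.3],[-0.15,0,-0.09,0,0.3],[0,0,0,0,0.3]]' >/dev/null; python3 go.py -.1908 -.065 .1093; python3 -m creep '[[-0.15,0,-0.07,0,0.3],[-0.16,0,-0.07,0,0.3],[-0.16,0,-0.06,0,0.3],[0,0,0,0,0.3]]' >/dev/null; python3 go.py -.1719 -.065 .118
```

```text
t 9.43 world [0.5566 0.0658 0.1094] rack [-0.1846 -0.0646  0.1094] toolx yaw 172.60 tilt 0.12 F rack [-2.49  0.82  4.54] w 0.30
units to go [ 0.15 -0.01  0.  ]
t 9.93 world [0.5751 0.0633 0.1171] rack [-0.166  -0.0646  0.1171] toolx yaw 172.60 tilt 0.10 F rack [-1.85  0.34  4.63] w 0.30
units to go [ 0.15 -0.01 -0.02]
```

```bash
python3 -m creep '[[-0.17,0,-0.05,0,0.3],[-0.17,0,-0.04,0,0.3],[-0.17,0,-0.03,0,0.3],[0,0,0,0,0.3]]' >/dev/null; python3 go.py -.1511 -.065 .1234; python3 -m creep '[[-0.17,0,-0.02,0,0.3],[-0.17,0,-0.01,0,0.3],[-0.12,0,0,0,0.3],[0,0,0,0,0.3]]' >/dev/null; python3 go.py -.13 -.065 .125
python3 - <<'E'
from cell import vision; import cv2
d=vision.get_image("scene"); cv2.imwrite("pics/s5.png",cv2.resize(d["pixels"][180:320,260:420],None,fx=4,fy=4))
E
```

```text
t 10.43 world [0.5948 0.0606 0.1215] rack [-0.1461 -0.0647  0.1215] toolx yaw 172.60 tilt 0.04 F rack [-0.99 -0.93  3.23] w 0.30
units to go [ 0.12 -0.01 -0.05]
t 10.93 world [0.6127 0.0583 0.1227] rack [-0.1281 -0.0647  0.1227] toolx yaw 172.61 tilt 0.02 F rack [-0.17 -0.3   2.88] w 0.30
units to go [ 0.05 -0.01 -0.06]
```

View pics/s5.png

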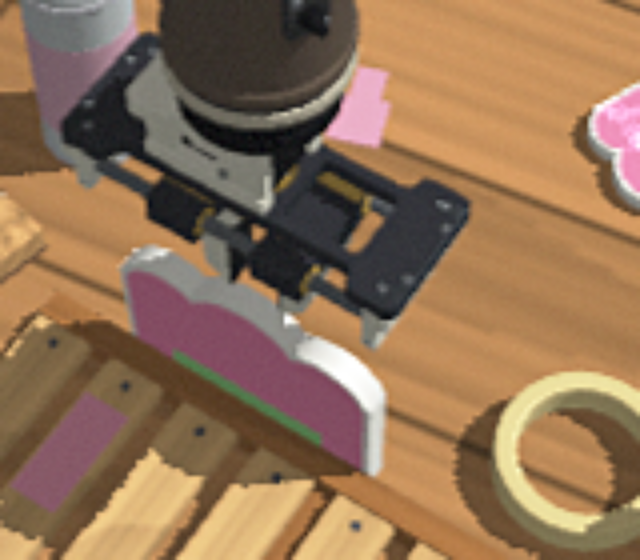

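The crop shows the cloud standing near vertical against the board, with the fingers on top of the bump at about (230,265)-(290,300). I'll drag it on over.

```bash
python3 -m creep '[[-0.15,0,0,0,0.3],[-0.15,0,0,0,0.3],[-0.15,0,0,0,0.3],[0,0,0,0,0.3]]' >/dev/null; python3 go.py; python3 -m creep '[[-0.16,0,0.02,0,0.3],[-0.16,0,0.03,0,0.3],[0,0,0,0,0.3]]' >/dev/null; python3 go.py
python3 - <<'E'
from cell import vision; import cv2
d=vision.get_image("scene"); cv2.imwrite("pics/s6.png",cv2.resize(d["pixels"][180:320,260:420],None,fx=4,fy=4))
E
```

```text
t 11.47 world [0.6306 0.0561 0.1225] rack [-0.11   -0.0646  0.1225] toolx yaw 172.61 tilt 0.01 F rack [-0.   -1.01  1.77] w 0.31
t 11.85 world [0.6429 0.0544 0.1202] rack [-0.0976 -0.0647  0.1202] toolx yaw 172.61 tilt 0.04 F rack [ 0.59 -0.38 -0.06] w 0.30
```

View pics/s6.png

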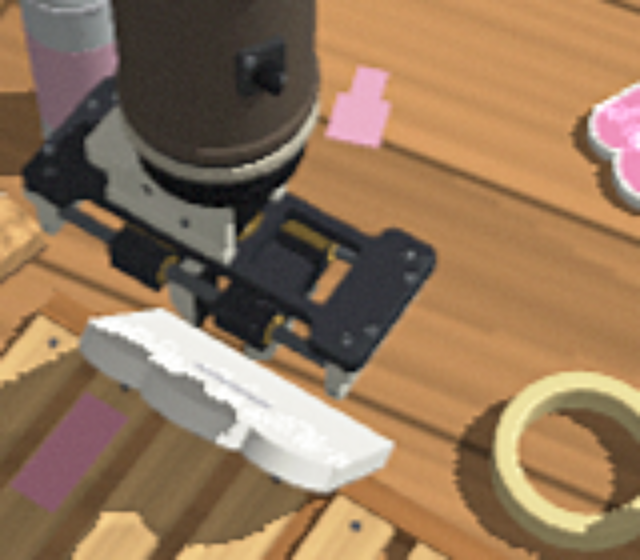

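The crop shows the cloud caught mid-fall past vertical, white back upward, clear of the fingers. I'll back off at height and measure.

```bash
python3 -m creep '[[0.5,0,-0.3,0,0.3],[0.9,0,0,0,0.6],[0.9,0,0,0,0.9],[0.9,0,0,0,0.9],[0.5,0,0,0,0.9],[0,0,0,0,0.9]]' >/dev/null; python3 go.py -.2 -.07 .03
python3 - <<'E'
from cell import vision; import cv2,numpy as np
from h import *
d=vision.get_image("scene"); cv2.imwrite("pics/s7.png",d["pixels"][170:440,190:470])
t=vision.get_image("top"); P=cloudmap(t); np.savez("t7.npz",**t)
c=np.array([.748,.106,0]); Rr=R.from_euler('z',-7.4,degrees=True).as_matrix()
hsv=cv2.cvtColor(t["pixels"],cv2.COLOR_BGR2HSV)
m=((hsv[...,1]<60)&(hsv[...,2]>120)&(P[...,2]>.025)&(P[...,2]<.055)).astype(np.uint8)*255
m[:, :262]=0; m[:,350:]=0; m[:140]=0; m[260:]=0
cs,_=cv2.findContours(m,0,cv2.CHAIN_APPROX_NONE); k=max(cs,key=cv2.contourArea)[:,0]
w=(ray(t,k,.035)-c)@Rr; r=cv2.minAreaRect(w[:,:2].astype(np.float32)); print(r,cv2.boxPoints(r).round(4).tolist(),np.median(P[m>0][:,2]))
E
```

```text
t 12.65 world [0.4945 0.0738 0.1328] rack [-0.2472 -0.0645  0.1328] toolx yaw 172.67 tilt 0.06 F rack [0.1  0.49 0.56] w 0.80
units to go [-1.18 -0.14  2.57]
((-0.08019455522298813, -0.06983091682195663), (0.1754254549741745, 0.11417661607265472), 75.60537719726562) [[-0.15729999542236328, -0.14059999585151672], [-0.04670000076293945, -0.16899999976158142], [-0.003100000089034438, 0.0008999999845400453], [-0.1137000024318695, 0.02930000051856041]] 0.03423399882469569
```

View pics/s7.png

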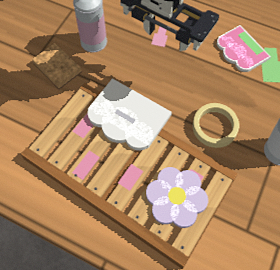

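The crop shows the cloud flat on the slats, white back up, with its straight edge (about (105,80)-(170,110)) overhanging the front; nothing else has moved. Next I'll measure the overhang while lowering the open fingers in front of it.

```bash
python3 -m creep '[[0,-0.1,0.9,0,0.9],[0,-0.05,0.9,0,0.9],[0,0,0.6,0,0.9],[0,0,0.27,0,0.9],[0,0,0,0,0.9]]' >/dev/null; python3 go.py -.2 -.07 .025
cat > meas.py <<'E'
from cell import vision; import numpy as np
from h import *
d=vision.get_image("scene"); P=cloudmap(d)
c=np.array([.748,.106,0]); Rr=R.from_euler('z',-7.4,degrees=True).as_matrix()
q=(P.reshape(-1,3)-c)@Rr; S=cv2.cvtColor(d["pixels"],cv2.COLOR_BGR2HSV)[...,1].reshape(-1)
k=q[(abs(q[:,2]-.035)<.006)&(q[:,0]>-.165)&(q[:,0]<.06)&(abs(q[:,1]+.07)<.11)&(S<70)]
print("z",np.median(k[:,2]),"x",k[:,0].min(),k[:,0].max(),"y",np.percentile(k[:,1],[.5,99.5]))
for y in np.arange(-.155,.02,.02):
    b=k[abs(k[:,1]-y)<.01]
    if len(b): print("y %.3f xmin %.4f xmax %.4f n%d"%(y,b[:,0].min(),b[:,0].max(),len(b)))
E
python3 meas.py
```

```text
t 13.38 world [0.4956 0.0673 0.0256] rack [-0.2453 -0.0709  0.0256] toolx yaw 172.60 tilt 0.04 F rack [-0.3   0.62 -0.6 ] w 0.90
units to go [-1.13  0.02  0.01]
z 0.03589978041521169 x -0.14941879129236496 -0.02357761170481648 y [-0.1447064   0.01416866]
y -0.155 xmin -0.1444 xmax -0.0637 n13
y -0.135 xmin -0.1491 xmax -0.0357 n366
y -0.115 xmin -0.1494 xmax -0.0329 n403
y -0.095 xmin -0.1485 xmax -0.0305 n408
y -0.075 xmin -0.1491 xmax -0.0239 n461
y -0.055 xmin -0.1483 xmax -0.0236 n463
y -0.035 xmin -0.1487 xmax -0.0291 n440
y -0.015 xmin -0.1489 xmax -0.0341 n445
y 0.005 xmin -0.1488 xmax -0.0360 n438
```

```bash
python3 -m creep '[[-0.4,0,0,0,0.9],[-0.5,0,0,0,0.9],[-0.5,0,0,0,0.9],[-0.3,0,0,0,0.9],[-0.2,0,0,0,0.9],[-0.12,0,0,0,0.9],[-0.12,0,0,0,0.9],[-0.12,0,0,0,0.9],[0,0,0,0,0.9]]' >/dev/null; python3 go.py -.1095 -.07 .025;python3 -m creep '[[-0.12,0,0,0,0.9],[-0.12,0,0,0,0.9],[-0.12,0,0,0,0.9],[0,0,0,0,0.9]]' >/dev/null; python3 go.py -.1095 -.07 .025
```

```text
t 14.55 world [0.5852 0.0559 0.0259] rack [-0.155  -0.0706  0.0259] toolx yaw 172.62 tilt 0.01 F rack [ 0.49  0.68 -0.11] w 0.90
units to go [-1.14  0.01  0.02]
t 15.05 world [0.5998 0.054  0.0259] rack [-0.1403 -0.0707  0.0259] toolx yaw 172.61 tilt 0.03 F rack [-0.48  0.18  0.63] w 0.90
units to go [-0.77  0.02  0.02]
```

```bash
python3 -m creep '[[-0.12,0,0,0,0.9],[-0.12,0,0,0,0.9],[-0.12,0,0,0,0.9],[-0.12,0,0,0,0.9],[0,0,0,0,0.9]]' >/dev/null; python3 go.py -.1095 -.07 .025;python3 -m creep '[[-0.12,0,0,0,0.9],[-0.12,0,0,0,0.9],[-0.06,0,0,0,0.9],[0,0,0,0,0.9]]' >/dev/null; python3 go.py -.1095 -.07 .025; python3 -m creep '[[0.5,0,0,0,0.9],[0.8,0,-0.5,0,0.9],[0.8,0,-0.8,0,0.9],[0.8,0,-0.8,0,0.9],[0,0,0,0,0.9]]' >/dev/null; python3 go.py; python3 meas.py
python3 - <<'E'
from cell import vision; import cv2
d=vision.get_image("scene"); cv2.imwrite("pics/s8.png",cv2.resize(d["pixels"][170:440,190:510],None,fx=2,fy=2))
E
```

```text
t 15.68 world [0.6188 0.0515 0.0259] rack [-0.1211 -0.0707  0.0259] toolx yaw 172.61 tilt 0.03 F rack [ 1.06  0.48 -0.24] w 0.90
units to go [-0.29  0.02  0.02]
t 16.18 world [0.6304 0.05   0.0259] rack [-0.1094 -0.0707  0.0259] toolx yaw 172.62 tilt 0.01 F rack [-1.17 -0.16 -0.63] w 0.90
units to go [0.   0.02 0.02]
t 16.80 world [0.5145 0.0657 0.112 ] rack [-0.2264 -0.0701  0.112 ] toolx yaw 172.67 tilt 0.18 F rack [0.26 0.24 0.36] w 0.90
z 0.03580451246561356 x -0.10070800870007174 0.026377159791824607 y [-0.14459549  0.01385786]
y -0.155 xmin -0.0903 xmax -0.0063 n13
y -0.135 xmin -0.0996 xmax 0.0135 n388
y -0.115 xmin -0.0995 xmax 0.0168 n440
y -0.095 xmin -0.1000 xmax 0.0200 n426
y -0.075 xmin -0.0996 xmax 0.0264 n492
y -0.055 xmin -0.0988 xmax 0.0260 n501
y -0.035 xmin -0.0993 xmax 0.0199 n465
y -0.015 xmin -0.1007 xmax 0.0164 n478
y 0.005 xmin -0.0993 xmax 0.0133 n460
```

View pics/s8.png

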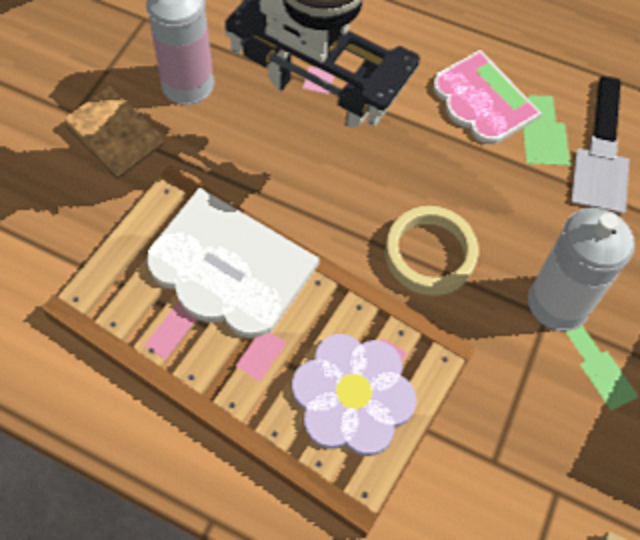

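The picture shows the cloud (about 230,265) flat on the slats with its back up. Its straight edge, from (205,190) to (318,260), lies about 10 mm behind the front face, and everything else is where it was.

```bash
python3 -c "
from cell import sign_off; print(sign_off())"
```

```text
the job is handed in; nothing more can be done
None
```

The cloud was tipped over against the front board and now lies flat on the slats, back up, its straight edge about 10 mm behind the board face; measured pushes stayed below about 9 N, nothing else visibly moved, and the job is handed in (no verdict was returned).

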